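# Clamp the fume filter's stub

## Task

Take the hose clamp with the square thumb knob out of its stand and slide it over the barb of the fume filter's slanting stub, knob upwards, until it sits squarely against the shoulder with its screw housing at the little ledge. Then turn the knob clockwise until the band is snug and let go, leaving the other things on the bench where they are.

Things in the scene. Friction and masses are not known exactly. Their poses are not given: they have to be found in the camera images.
- clamp: Hose clamp to fit: bare steel band, 35 mm inside and 38 mm outside when open, 14 mm wide, screw housing on one side, square knob on the screw. Origin: band centre. x: band's axis; y: towards the housing; z: along the screw to the knob. Housing: y 20..34, z -12..12, x -7..7 mm. About 100 g. Starts upright, knob up, loose (1 mm) between its stand's walls; lifts straight out.
- knob (a point): Middle of the clamp's dark square knob, 16 x 16 mm, 22 mm high along the screw; clamp frame (0, 26, 38) mm, axes as the clamp's. A 7 mm stem joins it to the housing 15 mm below the knob. Carried by the knob, the stiff screw keeps the clamp from swinging.
- screw (a joint): Screw angle, rad; grows clockwise seen from the knob's end, tightening. At 0 the knob's flats face along the clamp's x and y; at q they are turned by q about its -z. Each rad draws the band in 1.25 mm of radius, evenly. Drag 0.08 N m; stays where left. Starts 0 to 0.5. On the stub the band touches all round near 2.45 and stiffens: snug from 2.8; firm stop at 3.4.
- band_a: One quarter of the clamp's band, on the housing and knob side; origin and axes are those of the clamp. It presses on the stub when the clamp is snug.
- stub: Grey barbed stub on the filter box's sloping face. Origin: on its axis, where the band's centre belongs. x: along it, outwards, 30 deg above level; z: square to it, upwards, 30 deg from vertical; y: level. Clamp home: its frame equals this one. Seat 29 mm across, x -7..11 mm, between a 40 mm shoulder (face at x = -7), where the band's edge rests, and the barb. Open above.
- barb (a point): On the stub's axis at the barb's crest, 31.4 mm across, 12.5 mm out from the seat's centre; from there the stub tapers to 23 mm at x = 22 mm, then an 18 mm tube end shows to x = 29 mm (stub frame). Axes as the stub's.
- ledge (a point): Middle of the top of the small ledge beside the seat, stub frame (-1, 28, -13.5) mm, 20 x 18 mm, under where the clamp's housing goes, 1.5 mm below it; it keeps the loose clamp from swinging round. Behind it a back plate, flush with the shoulder's face (x = -7, y 17..37, z -15..15 mm), stops the housing. Axes as the stub's.
- filter_box: Bench fume filter carrying the stub: grey and black case 0.20 x 0.17 m, 0.12 m high, fixed. Origin: on the bench under the case; x: the level way the stub points; z up. Seat centre at x = 95, y = 0, z = 126 mm. The case's upper front edge lies 41 mm behind the shoulder's back along the stub and 22 mm above the stub's axis.
- stand_key: Low pale wooden stand in which the clamp to fit starts, about 36 x 66 mm, 25 mm high, fixed. Origin on the bench; axes are those of the clamp in it, whose centre is 25 mm above the origin.
- big_clamp: The other, larger clamp, 53 mm inside, with a plain round screw head and no knob; it stands in the second, larger wooden stand and is not needed. Origin: centre of its band.
- tin: Round tin of copper cleaning wool, 64 mm wide, 52 mm high; leave alone. Origin: centre of its underside.
- flux_bottle: Slim red bottle with a white cap, 34 mm wide, 120 mm high; leave alone. Origin: centre of its underside.
- tweezers_long: A pair of black tweezers with steel tips, 125 mm long, lying flat; leave alone. Origin: middle of its underside.
- tweezers_short: The other pair of tweezers, alike; leave alone. Origin: middle of its underside.
- cutters: Side cutters with blue handles, 140 mm long, lying flat; leave alone. Origin: near the pivot, on the bench.
- solder_reel: Reel of solder standing on its flange, 56 mm wide, 36 mm high; leave alone. Origin: centre of its underside.
Not all that is in view belongs to the job. Leave any blue or green look-alike of the clamp alone.

How it is judged:
By the outcome, as a careful person would: the job done as asked, in the order asked, and still so for the second after the job is handed in, with the robot touching nothing.
It also fails if it takes over 53 s, if anything falls off the work surface, if the arm or the gripper's body presses on something with over 40 N, if the wrist force passes 120 N, or if a joint passes its speed limit or range.

## Robot

A 7-joint arm with a two-finger parallel gripper is mounted at the origin on the work surface. World frame = base frame: x ahead of the robot, y to its left, z up, the work surface at z = 0. Lengths are in m, angles in rad, forces in N, time in s.
With the tool pointing down it reaches from about 0.4 to 0.9 m from the base axis. Payload 5.5 kg.
Tool frame: the origin (TCP) lies midway between the tips of the shut fingers; the grasp point (between the pads) lies 19 mm behind it (manip.grip_depth is the distance from the TCP to the grasp point, in m); z points along the fingers, y is the line along which they close (so a half turn about z gives the same grasp; the last joint's range is limited). The gripper opens to 92 mm and grips with 3 to 60 N. Pads are 19 mm wide; open, the fingers measure 130 mm over their backs; the gripper's body (75 mm by 190 mm) begins 47 mm behind the grasp point.
Start: joints at [-1.054, 0.501, -0.427, 1.55, 0.221, 1.138, -0.21], TCP at [0.163, 0.629, 0.227] pointing down, gripper open.
Joint ranges: [-2.88, 2.88], [-0.31, 2.03], [-1.54, 1.56], [0.2, 2.42], [-1.41, 4.55], [0.19, 2.02], [-2.57, 2.57]. Speed limits (rad/s): [2.57, 2.57, 3.14, 3.14, 3.14, 3.14, 3.14].

## Interface

Orientations are given as a unit quaternion [x, y, z, w].
In Python, from bench import manip, effector, viewer gives the robot as it stands. Calls block until the motion is done:
- manip.move_pose(position, orientation): joint-space move of the TCP to a pose.
- manip.servo_line(position, ori=None, vel=0.15): straight line of the TCP; ori=None keeps the orientation; vel is the mean speed in m/s.
- manip.movej(angles): joint-space move.
- effector.open_jaws() and effector.close(f_grip=None): open the fingers fully, or close them until they stop; f_grip is the grip in N (None keeps the last).
- manip.sleep(seconds).
- manip.solve_ik(position, orientation): joint angles nearest the present ones, or None.
- viewer.get_image(name): name is "scene" or "top"; returns the picture (480x640x3 uint8, red, green, blue); there is no depth.
- viewer.get_calibration(name): a dict with "vfov" (degrees; the focal length in pixels is half the picture's height over the tangent of half this angle, whatever the lens; pixels are square), "cx", "cy" (the principal point, pixels), "eye" and "attitude" of the camera in the world. Camera axes: x right, y down, z forward; pixel columns grow to the right and rows downward; lengths in m; the calibration is good to about 2 mm. A picture is of the moment at which its call begins. get_calibration takes no time and is no camera call.
A pose or a line that the arm cannot do raises manip.PlanningError and nothing moves.
- manip.hand_in(): hands the job in; it is judged then, once.
Readings, each from a call of its own:
- manip.current_clock(): time.
- manip.current_q(): joint angles.
- manip.current_joint_velocities(): joint speeds.
- manip.current_tau(): joint torques, N m.
- manip.current_tool_pos(): TCP position.
- manip.current_tcp_rot(): TCP orientation.
- manip.current_force(): force on the tool from outside, world axes, zero at the start.
- manip.current_wrist_torque(): the same for the moment, N m.
- manip.current_finger_gap(): finger opening in m.
- manip.current_gripper_force(): force on a finger pad.
Only numpy, scipy, OpenCV 4.12 (cv2) and the standard library are available. Lean on these libraries where they do the work, as an engineer would, in place of code of your own. Each camera call takes 0.05 s, during which the arm holds its last target. There are 200 camera calls.

## Working session

There is one attempt and no reset: what is moved stays moved. The work goes in short steps, each a Python script; the robot and the scene stay as the last script left them, time stands still between calls to the robot, and variables do not carry over. Pictures are saved under pics/ and viewed, at most 10 in all, crops included, and the job is handed in when it is done.

```bash
mkdir -p pics; ls
python3 - <<'E'
from bench import manip, effector, viewer
import cv2
for n in ("scene","top"):
    im=viewer.get_image(n); cv2.imwrite(f"pics/{n}0.png",im[:,:,::-1]); print(n,viewer.get_calibration(n))
print(manip.current_clock(),manip.current_tcp_rot(),manip.grip_depth)
E
```

```text
pics
scene {'vfov': 53.92124857862595, 'cx': 310.8363405563152, 'cy': 244.61560999918464, 'eye': array([ 1.00295557, -0.68450022,  0.64118039]), 'attitude': array([ 0.83715914,  0.27084279, -0.1418535 , -0.45352656])}
top {'vfov': 55.3110012885053, 'cx': 324.82874658611973, 'cy': 244.12684050463568, 'eye': array([ 0.38272249, -0.04951855,  0.98597837]), 'attitude': array([-0.69820706,  0.70990462, -0.06579929,  0.06490604])}
0.1 [ 1.26520444e-01  9.91963614e-01 -8.64036430e-04 -1.34913814e-04] 0.0188
```

View pics/scene0.png

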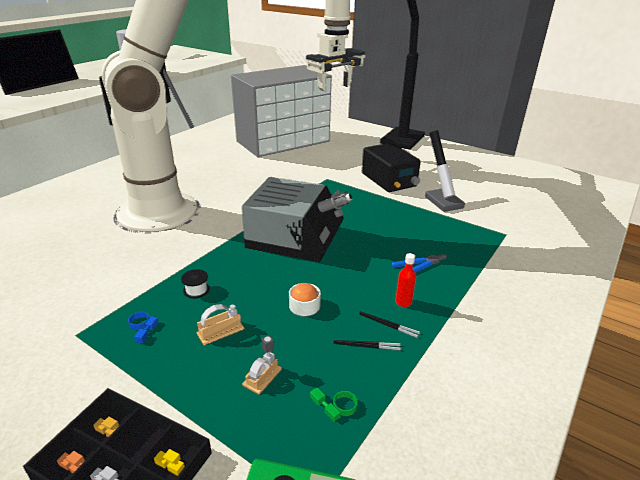

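View pics/top0.png

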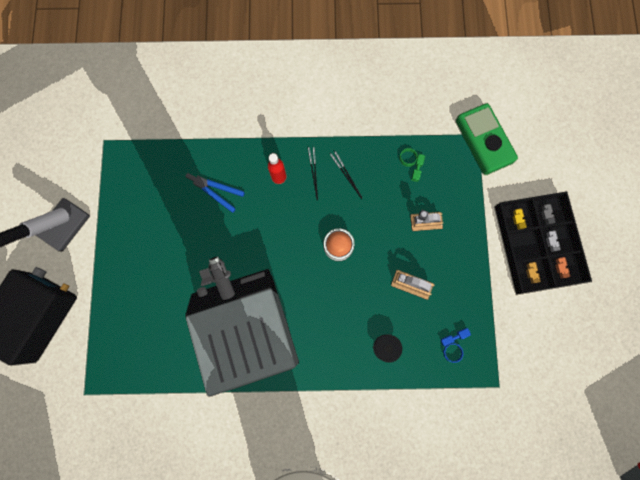

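The key clamp (with its dark knob) is at scene (265,370) and top (427,220). The stub is at scene (340,200) and top (215,270). The blue and green clamps and the big clamp (scene (220,322)) stay where they are. Next I'll zoom in on both targets in one montage.

Run:
```python
import cv2, numpy as np
s=cv2.imread("pics/scene0.png"); t=cv2.imread("pics/top0.png")
def c(im,x,y,w=66,h=50): return cv2.resize(im[y:y+h,x:x+w],(396,300),interpolation=cv2.INTER_NEAREST)
m=np.vstack([np.hstack([c(s,232,335,),c(t,394,196)]),np.hstack([c(s,300,180),c(t,182,252)])])
cv2.imwrite("pics/m0.png",m)
```

```text
(no output)
```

View pics/m0.png

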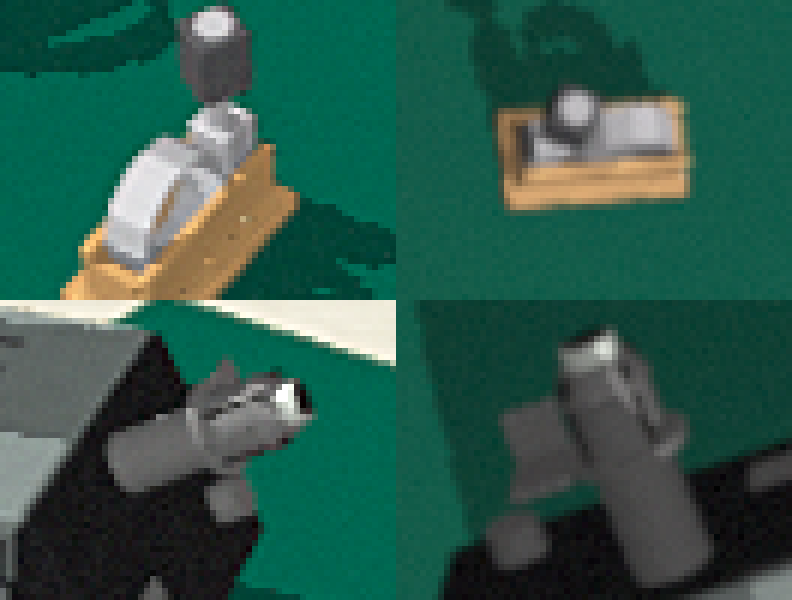

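```bash
cat > h.py <<'E'
from bench import manip, effector, viewer
import numpy as np, cv2
from scipy.spatial.transform import Rotation as R
def ray(n,p):
    c=viewer.get_calibration(n); f=240/np.tan(np.radians(c['vfov'])/2)
    d=R.from_quat(c['attitude']).apply([(p[0]-c['cx'])/f,(p[1]-c['cy'])/f,1.]); return np.array(c['eye']),d/np.linalg.norm(d)
def plane(n,p,z):
    e,d=ray(n,p); return e+d*(z-e[2])/d[2]
def tri(ps,pt):
    e1,d1=ray('scene',ps); e2,d2=ray('top',pt)
    s=np.linalg.lstsq(np.c_[d1,-d2],e2-e1,rcond=None)[0]; a=e1+s[0]*d1;b=e2+s[1]*d2
    return (a+b)/2,np.linalg.norm(a-b)*1e3
E
python3 - <<'E'
from h import *
np.set_printoptions(precision=4,suppress=True)
for n,ps,pt in [("knobtop",(267.8,338.7),(424.2,213.5)),("tubeend",(348.9,196.7),(214.3,259.5)),("base",(321.2,207),(227.7,298.7))]: print(n,*tri(ps,pt))
t=cv2.imread("pics/top0.png"); hsv=cv2.cvtColor(t,cv2.COLOR_BGR2HSV)
wood=cv2.inRange(hsv,(8,60,90),(22,255,255)); w=np.zeros_like(wood); w[200:240,400:450]=wood[200:240,400:450]
rf=cv2.inRange(hsv,(0,0,85),(179,60,255)); r=np.zeros_like(rf); r[285:400,180:305]=rf[285:400,180:305]
r=cv2.morphologyEx(r,cv2.MORPH_CLOSE,np.ones((9,9))); r=cv2.morphologyEx(r,cv2.MORPH_OPEN,np.ones((9,9)))
for nm,m,z,eps in (("wood",w,.025,2),("roof",r,.12,3)):
    c=max(cv2.findContours(m,cv2.RETR_EXTERNAL,cv2.CHAIN_APPROX_NONE)[0],key=cv2.contourArea)
    a=cv2.approxPolyDP(cv2.convexHull(c),eps,True)[:,0]; print(nm,cv2.minAreaRect(c))
    for p in a: print(p,plane('top',p,z))
E
```

```text
knobtop [ 0.6136 -0.2567  0.0754] 0.00730644427245281
tubeend [0.5151 0.1547 0.1398] 0.7895317881416021
base [0.4467 0.1388 0.0972] 4.4416873040264795
wood ((426.34735107421875, 221.09219360351562), (16.42751693725586, 30.58229637145996), 85.42607879638672)
[440 213] [ 0.627  -0.3024  0.025 ]
[441 228] [ 0.5937 -0.3024  0.025 ]
[412 229] [ 0.5926 -0.24    0.025 ]
[412 214] [ 0.6258 -0.2417  0.025 ]
roof ((239.4031219482422, 349.2804870605469), (97.6105728149414, 97.39860534667969), 72.52522277832031)
[271 291] [0.4566 0.0511 0.12  ]
[291 351] [0.3455 0.0137 0.12  ]
[292 367] [0.3169 0.0119 0.12  ]
[244 399] [0.2623 0.099  0.12  ]
[204 399] [0.2635 0.1713 0.12  ]
[188 316] [0.4125 0.206  0.12  ]
```

```bash
cat >> h.py <<'E'
def frame(yaw,tilt=0.):  # clamp axes; tilt raises x
    return R.from_euler('z',yaw,degrees=True)*R.from_euler('y',-tilt,degrees=True)
def toolrot(C,a,flip=False):  # tool turned a rad about -clamp z, closing along clamp y
    y=(C*R.from_rotvec([0,0,-a+(np.pi if flip else 0)])).apply([0,1,0]); z=-C.apply([0,0,1])
    return R.from_matrix(np.c_[np.cross(y,z),y,z])
E
python3 - <<'E'
from h import *
np.set_printoptions(precision=4,suppress=True)
t=cv2.imread("pics/top0.png"); hsv=cv2.cvtColor(t,cv2.COLOR_BGR2HSV)
g=cv2.inRange(hsv,(70,100,20),(95,255,255)); 
rf=((hsv[:,:,1]<75)&(hsv[:,:,2]>70)).astype(np.uint8); r=np.zeros_like(rf); r[280:410,175:310]=rf[280:410,175:310]
# side edges: leftmost / rightmost roof pixel per row
L=[(np.flatnonzero(r[y])[0]-.5,y) for y in range(325,380,2)]; Rr=[(np.flatnonzero(r[y])[-1]+.5,y) for y in range(300,350,2)]
for e in (L,Rr):
    vx,vy,x0,y0=cv2.fitLine(np.float32(e),cv2.DIST_HUBER,0,.01,.01).ravel()
    a,b=plane('top',(x0-40*vx,y0-40*vy),.12),plane('top',(x0+40*vx,y0+40*vy),.12); d=(a-b)*np.sign(a[0]-b[0]); print("side",a,b,"yaw",np.degrees(np.arctan2(d[1],d[0])))
# axis plane from top view + 30deg elevation
for p1 in ((227.7,297.3),(226.5,297.3)):
    n=np.cross(ray('top',(214.3,259.5))[1],ray('top',p1)[1])
    ys=np.radians(np.arange(0,40,.1)); v=np.c_[np.cos(ys)*.866,np.sin(ys)*.866,0*ys+.5]@n; print("stubyaw",np.degrees(ys[np.argmin(abs(v))]))
a,b=plane('top',(411.3,214.3),.025),plane('top',(442.2,212.3),.025); d=a-b; print("stand",np.degrees(np.arctan2(-d[0],d[1])))
a,b=plane('top',(412.5,231),0),plane('top',(443,228.5),0); d=a-b; print("stand",a,b,np.degrees(np.arctan2(-d[0],d[1])))
# disc centroids
for n,(x,y,w,h) in (("scene",(258,332,20,12)),("top",(416,207,16,14))):
    im=cv2.imread(f"pics/{n}0.png")[y:y+h,x:x+w].min(2).astype(int); print(n); print(im if n=="top" else im[:9])
for yaw in (3.5,):
  for fl in (0,1):
    q=manip.solve_ik([.6136,-.2567,.063+.08],toolrot(frame(yaw),.2,fl).as_quat()); print(fl,"pick",q)
    C=frame(16.,30); seat=np.array([.5151,.1547,.1398])-C.apply([.029,0,0]); 
    for dx in (.07,0):
      q=manip.solve_ik(seat+C.apply([dx,.026,.043-.0188]),toolrot(C,.2,fl).as_quat()); print("place",seat,q)
E
```

```text
side [0.4145 0.2123 0.12  ] [0.2752 0.1693 0.12  ] yaw 17.124663956748662
side [0.4686 0.0514 0.12  ] [0.3275 0.0069 0.12  ] yaw 17.519570954081175
stubyaw 14.900000000000002
stubyaw 13.200000000000001
stand 2.8508407369690763
stand [ 0.5935 -0.2458  0.    ] [ 0.598  -0.3133  0.    ] 3.824953897706502
scene
[[  0   0   0   0   0   8   2   7   0   0   0   0   0   0   0   0   0   0
    0   0]
 [  2  14   0   0   0   5   5   0   4   0   0   0   0   0   0   0   0   0
    0   0]
 [  6   0   8   9   4   0   3   1   0   0   0   0   0   0   0   0   0   0
    0   0]
 [  4   9   0   0   0   0   0   0   0   0  29  24   0   0   0   0   0   0
    0   0]
 [  0   0   0   0   0   0   0  20  83 146 130  95  56   0   0   0   0   0
    0   0]
 [  0   0   0   0   0  23 107 193 217 221 221 200 121  35   0   0   0   0
    0   0]
 [  6   0   0  47  93  80 158 211 213 211 216 223 180 109  13   0   0   0
    0   0]
 [  3   6   0  55  96  89 192 222 212 207 211 225 172  96  55   0   0   0
    0   0]
 [  0   4   0  28  88  89 136 199 221 222 223 207 133  90  91  62   0   0
    0   0]]
top
[[ 18  14  12  14  15
[... 589 characters left out ...]
26  84  63  75  86 125 154 159 137 103 110 149 169 174 171]
 [107 125  86  54  62  68  76  89  93  85  92 117 144 167 173 174]
 [ 87 114  95  70  58  57  56  63  72  81 101 123 142 165 176 173]
 [ 80 151 151 122  93  72  64  57  58  86 115 126 138 164 169 168]
 [ 76 164 188 176 153 141 128  88  82 107 123 129 133 152 151 149]]
0 pick [ 0.1819  0.5851  0.2469  1.5987 -0.1635  0.9781  1.9128]
place [0.491  0.1478 0.1253] [-0.3406  0.1351 -0.1013  2.2789  0.4188  0.229   0.8281]
place [0.491  0.1478 0.1253] None
1 pick [-0.121   0.6769  0.7055  1.6101 -0.4907  1.0389 -0.98  ]
place [0.491  0.1478 0.1253] [ 0.0312  0.1596 -0.4978  2.2678  0.6434  0.263  -2.5176]
place [0.491  0.1478 0.1253] None
```

Run:
```python
from h import *
np.set_printoptions(precision=2,suppress=True)
print(tri((267.3,339.0),(423.4,213.7)))
C=frame(17.3,30); seat=np.array([.5151,.1547,.1398])-C.apply([.029,0,0]); print(seat)
for h in (.043,.049):
 for dx in (0,.04,.07):
  print("dx",dx,h)
  for a in np.arange(-3.2,3.2,.4):
    q=manip.solve_ik(seat+C.apply([dx,.026,h-.0188]),toolrot(C,a).as_quat()); 
    if q is not None: print(round(a,1),np.array(q))
```

```text
(array([ 0.61, -0.26,  0.07]), np.float64(1.7500930479129981))
[0.49 0.15 0.13]
dx 0 0.043
dx 0.04 0.043
-3.2 [-1.49  0.24  1.18  2.38 -0.9   0.23 -0.75]
-2.8 [-1.49  0.24  1.18  2.38 -0.9   0.23 -1.15]
-2.4 [-1.49  0.24  1.18  2.38 -0.9   0.23 -1.55]
-2.0 [-1.49  0.24  1.18  2.38 -0.9   0.23 -1.95]
-1.6 [-0.07  0.13 -0.38  2.34  0.65  0.2   2.43]
-1.2 [ 0.72  0.36 -1.28  2.32  1.24  0.44  1.54]
-0.8 [-0.13  0.13 -0.32  2.34  0.61  0.19  1.66]
-0.4 [ 0.17  0.16 -0.64  2.33  0.8   0.23  1.09]
-0.0 [-0.03  0.14 -0.42  2.34  0.67  0.2   0.81]
0.4 [-0.03  0.14 -0.42  2.34  0.67  0.2   0.41]
0.8 [-0.03  0.14 -0.42  2.34  0.67  0.2   0.01]
1.2 [-0.03  0.14 -0.42  2.34  0.67  0.2  -0.39]
1.6 [-0.03  0.14 -0.42  2.34  0.67  0.2  -0.79]
2.0 [-0.03  0.14 -0.42  2.34  0.67  0.2  -1.19]
2.4 [-0.03  0.14 -0.42  2.34  0.67  0.2  -1.59]
2.8 [-1.49  0.24  1.18  2.38 -0.9   0.23 -0.47]
dx 0.07 0.043
-3.2 [-0.1   0.15 -0.35  2.27  0.51  0.24 -2.1 ]
-2.8 [-0.02  0.15 -0.44  2.27  0.56  0.25 -2.55]
-2.4 [-1.46  0.26  1.17  2.31 -0.83  0.28 -1.63]
-2.0 [ 0.56  0.28 -1.09  2.26  1.    0.38  2.55]
-1.6 [-0
[... 1465 characters left out ...]
27  0.56  0.26 -2.55]
-2.4 [-1.48  0.23  1.18  2.31 -0.72  0.27 -1.73]
-2.0 [-1.61  0.38  1.39  2.31 -1.09  0.4  -1.8 ]
-1.6 [-1.61  0.38  1.39  2.31 -1.09  0.4  -2.2 ]
-1.2 [-0.19  0.12 -0.25  2.28  0.41  0.24  2.27]
-0.8 [-0.14  0.13 -0.3   2.28  0.43  0.24  1.85]
-0.4 [-0.25  0.12 -0.19  2.28  0.38  0.24  1.5 ]
-0.0 [-0.32  0.12 -0.11  2.28  0.34  0.23  1.13]
0.4 [-0.36  0.12 -0.07  2.28  0.32  0.23  0.75]
0.8 [-0.39  0.12 -0.04  2.28  0.3   0.23  0.37]
1.2 [-0.41  0.12 -0.02  2.28  0.29  0.23 -0.02]
1.6 [-0.42  0.12 -0.01  2.29  0.28  0.23 -0.42]
2.0 [-0.41  0.12 -0.02  2.28  0.29  0.23 -0.82]
2.4 [-0.36  0.12 -0.07  2.28  0.31  0.23 -1.24]
2.8 [-0.26  0.12 -0.18  2.28  0.37  0.24 -1.7 ]
```

```bash
cat > fit.py <<'E'
from h import *
from scipy.optimize import least_squares
rng=np.random.default_rng(0); S=[]
for _ in range(120):
    az=rng.uniform(-1,1.3); r=rng.uniform(.45,.8); p=[r*np.cos(az),r*np.sin(az),rng.uniform(.1,.4)]
    o=R.from_euler('zyx',[rng.uniform(-3,3),rng.uniform(-.5,.5),np.pi+rng.uniform(-.5,.5)])
    q=manip.solve_ik(p,o.as_quat())
    if q is not None: S.append((q,p,o))
Q=np.array([s[0] for s in S]);P=np.array([s[1] for s in S]);O=R.concatenate([s[2] for s in S])
def fk(p,Q):
    Q=np.atleast_2d(Q); N=len(Q); T=R.identity(N); x=np.zeros((N,3))
    for i in range(7):
        x=x+T.apply(np.tile(p[3*i:3*i+3],(N,1)))
        T=T*R.from_rotvec(np.outer(Q[:,i],[0,0,-1.] if i%2==0 else [0,1,0]))*R.from_rotvec(np.tile(p[24+3*i:27+3*i],(N,1)))
    return x+T.apply(np.tile(p[21:24],(N,1))),T
def res(p):
    x,T=fk(p,Q); return np.r_[(x-P).ravel(),.3*(O.inv()*T).as_rotvec().ravel(),1e-5*p]
if __name__=="__main__":
    best=None
    for s in range(8):
      for sg in (1,-1):
        p0=np.zeros(45); p0[2]=.3;p0[8]=.4;p0[14]=.4;p0[23]=.2; p0[24:]=rng.normal(0,.3,21) if s else 0
        if sg<0: p0[44]=np.pi/2*(s%4)
        r=least_squares(res,p0,loss='linear',max_nfev=150)
        if best is None or r.cost<best.cost: best=r
        if best.cost<1e-6: break
      if best.cost<1e-6: break
    print(len(S),best.cost,abs(best.fun[:3*len(S)]).max()); np.set_printoptions(precision=4,suppress=True); print(best.x.reshape(-1,3)); np.save("fk.npy",best.x)
E
timeout 300 python3 fit.py
```

```text
118 1.3383970487166042e-10 1.3550507271808954e-08
[[ 0.      0.      0.2415]
 [-0.0118  0.015   0.1042]
 [ 0.0009 -0.0298  0.44  ]
 [-0.0207  0.0035  0.0624]
 [ 0.0004 -0.0152  0.3814]
 [-0.0497  0.0175  0.0741]
 [-0.0143 -0.0106  0.1357]
 [ 0.      0.      0.228 ]
 [ 0.      0.1125 -0.    ]
 [ 0.0017 -0.1125 -0.0294]
 [-0.0047  0.321   0.0292]
 [ 0.004  -0.321  -0.0249]
 [-0.0074  0.5909  0.0244]
 [-0.2751 -0.547   0.9039]
 [-0.      0.      0.6388]]
```

```bash
cat > ik.py <<'E'
import numpy as np
from scipy.optimize import least_squares
from scipy.spatial.transform import Rotation as R
pf=np.load('fk.npy')
lo=np.array([-2.88,-.31,-1.54,.2,-1.41,.19,-2.57])+.008; hi=np.array([2.88,2.03,1.56,2.42,4.55,2.02,2.57])-.008
def fk(Q,p=pf):
    T=np.eye(3); x=np.zeros(3)
    for i in range(7):
        x=x+T@p[3*i:3*i+3]
        T=T@R.from_rotvec(Q[i]*np.array([0,0,-1.] if i%2==0 else [0,1,0])).as_matrix()@R.from_rotvec(p[24+3*i:27+3*i]).as_matrix()
    return x+T@p[21:24],T
def ik_axis(pos,z,n=15,seed=0):  # TCP position + tool z only (turn free)
    rng=np.random.default_rng(seed); out=[]
    def f(q):
        x,T=fk(q); return np.r_[(x-pos)*10,T[:,2]-z]
    for _ in range(n):
        q0=rng.uniform(lo,hi); r=least_squares(f,q0,bounds=(lo,hi),max_nfev=60)
        out.append((np.linalg.norm(r.fun),r.x))
    return sorted(out,key=lambda t:t[0])
E
python3 - <<'E'
from h import *; from ik import *
np.set_printoptions(precision=2,suppress=True)
C=frame(17.3,30); seat=np.array([.5151,.1547,.1398])-C.apply([.029,0,0])
for th in (0,5,10,15):
  for h in (.040,.046):
    C2=C*R.from_euler('y',th,degrees=True); z=-C2.apply([0,0,1])
    g=seat+C.apply([0,.026,h]); r=ik_axis(g+.0188*z,z,12)
    for e,q in r[:3]: print(th,h,round(e,5),q)
E
```

```text
0 0.04 0.0 [ 0.65  0.29 -1.18  2.41  1.36  0.35 -1.37]
0 0.04 0.0 [ 0.49  0.22 -1.    2.41  1.28  0.27 -2.13]
0 0.04 0.0 [ 0.49  0.22 -0.99  2.41  1.28  0.26  0.13]
0 0.046 0.0 [ 0.6   0.23 -1.12  2.41  1.26  0.29  0.33]
0 0.046 0.0 [ 0.6   0.23 -1.11  2.41  1.25  0.29  2.46]
0 0.046 0.0 [ 0.59  0.22 -1.11  2.41  1.25  0.29  0.13]
5 0.04 0.0 [-0.67  0.12  0.25  2.38  0.12  0.21  2.46]
5 0.04 0.0 [ 0.54  0.26 -1.06  2.34  0.93  0.36  0.13]
5 0.04 0.0 [-0.57  0.12  0.14  2.37  0.18  0.22 -0.91]
5 0.046 0.0 [ 0.62  0.26 -1.14  2.35  0.93  0.38 -0.82]
5 0.046 0.0 [ 0.79  0.43 -1.39  2.34  1.16  0.55  1.46]
5 0.046 0.0 [-0.2   0.12 -0.25  2.37  0.37  0.25 -2.42]
10 0.04 0.0 [-0.44  0.15  0.01  2.3   0.12  0.35 -2.42]
10 0.04 0.0 [ 0.64  0.36 -1.2   2.28  0.87  0.53 -1.79]
10 0.04 0.0 [ 0.46  0.26 -0.97  2.28  0.67  0.44  0.35]
10 0.046 0.0 [-0.44  0.13  0.01  2.31  0.12  0.36 -2.42]
10 0.046 0.0 [ 0.77  0.49 -1.4   2.28  1.03  0.66  1.46]
10 0.046 0.0 [ 0.57  0.28 -1.09  2.28  0.72  0.48  0.13]
15 0.04 0.0 [-0.8   0.19  0.41  2.25 -0.11  0.47 -0.91]
15 0.04 0.0 [-0.98  0.2   0.61  2.25 -0.21  0.47  0.13]
15 0.04 0.0 [ 0.47  0.32 -0.99  2.21  0.6   0.57 -1.79]
15 0.046 0.0 [-0.76  0.17  0.37  2.25 -0.07  0.48 -0.91]
15 0.046 0.0 [-0.72  0.17  0.33  2.25 -0.06  0.48  0.13]
15 0.046 0.0 [ 0.39  0.26 -0.89  2.21  0.48  0.55 -1.79]
```

```bash
cat >> ik.py <<'E'
def ik(pos,rot,q0,w=1e-4,m=0.):
    M=rot.as_matrix()
    def f(q):
        x,T=fk(q); return np.r_[(x-pos)*10,R.from_matrix(M.T@T).as_rotvec(),w*(q-q0)]
    r=least_squares(f,np.clip(q0,lo+m+1e-3,hi-m-1e-3),bounds=(lo+m,hi-m),max_nfev=200)
    return r.x,np.linalg.norm(r.fun[:6])
E
python3 - <<'E'
from h import *; from ik import *
np.set_printoptions(precision=3,suppress=True)
print(tri((267.3,339.0),(423.4,213.7))[0])
C=frame(17.3,30); seat=np.array([.5151,.1547,.1398])-C.apply([.029,0,0]); print("seat",seat)
h=.043; a=.2; d=lambda x,z=0: seat+C.apply([x,.026,h+z-.0188])
rng=np.random.default_rng(1)
for fl in (0,1):
  best=None
  for k in range(12):
    q0=np.array([.6,.25,-1.15,2.4,1.25,.3,rng.uniform(-2.2,-.3)])+rng.normal(0,.12,7)
    q,e=ik(d(0),toolrot(C,a,fl),q0)
    if e<1e-3 and q[6]<-.15:
      q2,e2=ik(d(-.003),toolrot(C,a,fl),q)
      if best is None or e2<best[1]: best=(q,e2)
  if best is None: print("none",fl); continue
  q,e=best; print(fl,"home",q,"beyond3mm err",e)
  for x,z in ((.02,0),(.04,0),(.065,0),(.065,.1)):
    q,e=ik(d(x,z),toolrot(C,a,fl),q,1e-3); print(x,z,q,e)
  for z in (.2,.08,0):
    p=np.array([.6125,-.2585,.025+h+z-.0188]); q,e=ik(p,toolrot(frame(3.3),a,fl),q,1e-3); print("pick",z,q,e)
E
```

```text
[ 0.613 -0.256  0.074]
seat [0.491 0.147 0.125]
none 0
none 1
```

```bash
cat > plan.py <<'E'
from h import *; from ik import *
np.set_printoptions(precision=3,suppress=True)
C=frame(17.3,30); seat=np.array([.5151,.1547,.1398])-C.apply([.029,0,0])
h=.043; d=lambda x,z=0: seat+C.apply([x,.026,h+z-.0188])
if __name__=="__main__":
 rng=np.random.default_rng(1)
 for a in (.2,.2-np.pi/2):
  for fl in (0,1):
   best=None
   for k in range(12):
    q0=np.array([.6,.25,-1.15,2.4,1.25,.3,rng.uniform(-2,2)])+rng.normal(0,.12,7)
    q,e=ik(d(0),toolrot(C,a,fl),q0)
    if e<1e-3:
      q2,e2=ik(d(-.003),toolrot(C,a,fl),q)
      if best is None or e2<best[1]: best=(q,e2)
   if best is None: print("none",a,fl); continue
   q,e=best; print(a,fl,"home",q,"beyond3mm err",e)
   for x,z in ((.02,0),(.04,0),(.065,0),(.065,.1)):
    q,e=ik(d(x,z),toolrot(C,a,fl),q,1e-3); print(x,z,q,e)
   for z in (.2,.08,0):
    p=np.array([.6125,-.2575,.025+h+z-.0188]); q,e=ik(p,toolrot(frame(3.3),a,fl),q,1e-3); print("pick",z,q,e)
E
python3 plan.py
```

```text
0.2 0 home [ 0.706  0.311 -1.251  2.409  1.36   0.376 -0.019] beyond3mm err 0.0020963038763484594
0.02 0 [ 0.72   0.338 -1.274  2.365  1.294  0.412  0.065] 6.61710236124244e-07
0.04 0 [ 0.726  0.366 -1.293  2.321  1.244  0.45   0.132] 4.803542767201257e-07
0.065 0 [ 0.724  0.4   -1.308  2.266  1.197  0.498  0.2  ] 4.401231033548287e-07
0.065 0.1 [ 0.292 -0.129 -0.675  2.281 -0.073  0.44   1.33 ] 9.697726633372123e-06
pick 0.2 [ 0.585  0.494 -0.325  1.489  0.164  1.185  1.663] 2.286909117549158e-06
pick 0.08 [ 0.569  0.609 -0.301  1.594  0.207  0.97   1.63 ] 3.6761194531390073e-07
pick 0 [ 0.551  0.708 -0.275  1.631  0.241  0.836  1.605] 2.111838504282312e-07
none 0.2 1
-1.3707963267948966 0 home [ 0.681  0.292 -1.218  2.409  1.344  0.356  1.562] beyond3mm err 0.002096303875147152
0.02 0 [ 0.699  0.319 -1.245  2.366  1.275  0.392  1.648] 7.171883183893764e-07
0.04 0 [ 0.708  0.347 -1.266  2.322  1.224  0.431  1.716] 5.087409687950812e-07
0.065 0 [ 0.709  0.382 -1.284  2.266  1.176  0.48   1.784] 4.5620891851303973e-07
0.065 0.1 [-0.774 -0.143  0.301  2.309  0.278  0.465  2.562] 3.4358
[... 242 characters left out ...]
1817845322e-07
-1.3707963267948966 1 home [ 0.657  0.276 -1.187  2.41   1.329  0.338 -1.57 ] beyond3mm err 0.0020963038790614962
0.02 0 [ 0.678  0.303 -1.218  2.366  1.257  0.375 -1.482] 7.732429594809888e-07
0.04 0 [ 0.69   0.331 -1.241  2.322  1.205  0.414 -1.412] 5.372349810908288e-07
0.065 0 [ 0.695  0.367 -1.262  2.266  1.157  0.464 -1.344] 4.7200033674467277e-07
0.065 0.1 [ 0.279 -0.129 -0.664  2.282 -0.068  0.44  -0.246] 9.351647003402586e-06
pick 0.2 [ 0.58   0.493 -0.318  1.489  0.161  1.185  0.095] 2.287039110204111e-06
pick 0.08 [ 0.565  0.609 -0.295  1.594  0.203  0.969  0.062] 3.6737684806317743e-07
pick 0 [ 0.547  0.708 -0.27   1.631  0.236  0.835  0.038] 2.1058913095524644e-07
```

Run:
```python
from plan import *
a=.2; k=np.array([.6125,-.2570,.025+h-.0188])
q=np.array([.569,.609,-.301,1.594,.207,.97,1.63])
qs=[]
for z in (.07,0): q,e=ik(k+[0,0,z],toolrot(frame(3.3),a),q,1e-3); qs.append(q); print(q,e)
q0=np.array(manip.current_q()); print(min(fk(q0+(qs[0]-q0)*s)[0][2] for s in np.linspace(0,1,20)))
manip.movej(qs[0]); print(manip.current_clock())
im=viewer.get_image('top'); cv2.imwrite('pics/t1.png',im[:,:,::-1]); s=viewer.get_image('scene'); cv2.imwrite('pics/s1.png',s[:,:,::-1])
m=np.hstack([cv2.resize(s[300:400,210:320],(396,360)),cv2.resize(im[170:260,380:479],(396,360))]); cv2.imwrite('pics/m1.png',m[:,:,::-1])
```

```text
[ 0.567  0.621 -0.298  1.601  0.211  0.952  1.626] 2.8309263694372858e-08
[ 0.551  0.708 -0.276  1.631  0.241  0.836  1.604] 1.82556632843543e-07
0.11920000052890387
3.5833
```

View pics/m1.png

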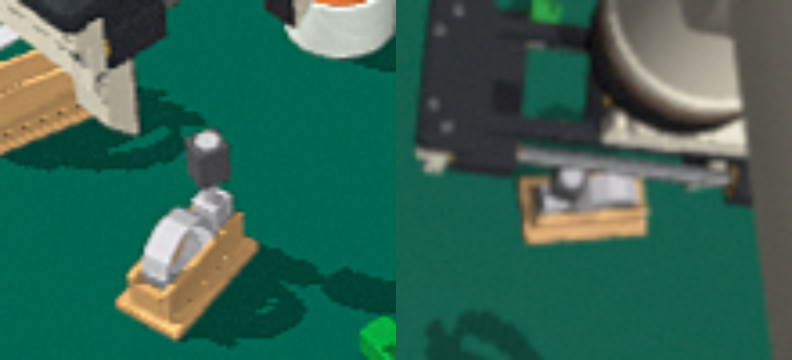

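The knob is at montage (208,155) in the scene crop and the gripper is up and left of it. I'll check this against the projected tips.

```bash
cat >> h.py <<'E'
def proj(n,P):
    c=viewer.get_calibration(n); f=240/np.tan(np.radians(c['vfov'])/2)
    v=R.from_quat(c['attitude']).inv().apply(np.array(P)-c['eye']); return np.array([c['cx']+f*v[0]/v[2],c['cy']+f*v[1]/v[2]])
E
python3 - <<'E'
from plan import *
p=np.array(manip.current_tool_pos()); T=R.from_quat(manip.current_tcp_rot()); print(p,T.as_matrix()[:,1],manip.current_q(),fk(manip.current_q()))
for s in (-1,1): print([proj(n,p+T.apply([0,s*.046,0])) for n in('scene','top')])
print("knobtop",[proj(n,[.6125,-.257,.074]) for n in('scene','top')], manip.current_finger_gap())
cv2.imwrite('pics/f1.png',cv2.imread('pics/s1.png')[200:440,120:440])
E
```

```text
[ 0.613 -0.256  0.119] [0.141 0.99  0.   ] [ 0.566  0.621 -0.299  1.601  0.211  0.952  1.626] (array([ 0.613, -0.256,  0.119]), array([[-0.99 ,  0.141,  0.   ],
       [ 0.141,  0.99 ,  0.   ],
       [-0.   ,  0.   , -1.   ]]))
[array([244.589, 332.977]), array([452.237, 211.087])]
[array([286.965, 305.357]), array([405.268, 205.42 ])]
knobtop [array([267.187, 339.121]), array([424.247, 214.208])] 0.091627941690827
```

View pics/f1.png

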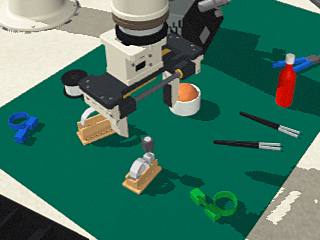

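The fingers straddle the knob as projected: tips at scene (247,336) and (288,305), knob at (268,339). Now I'll descend and grip.

Run:
```python
from plan import *
p=np.array(manip.current_tool_pos()); p[:2]=[.6125,-.2570]; p[2]=.025+h-.0188
manip.servo_line(p,vel=.08); print(manip.current_clock(),manip.current_tool_pos(),manip.current_force())
effector.close(30); print(manip.current_finger_gap(),manip.current_force(),manip.current_wrist_torque(),manip.current_clock())
p[2]+=.06; manip.servo_line(p,vel=.08); print(manip.current_finger_gap(),manip.current_force(),manip.current_wrist_torque(),manip.current_clock())
s=viewer.get_image('scene'); t=viewer.get_image('top'); cv2.imwrite('pics/s2.png',s[:,:,::-1]); cv2.imwrite('pics/t2.png',t[:,:,::-1])
m=np.hstack([cv2.resize(s[280:390,210:320],(396,396)),cv2.resize(t[170:260,380:479],(396,396))]); cv2.imwrite('pics/m2.png',m[:,:,::-1])
```

```text
4.7083 [ 0.613 -0.257  0.05 ] [ 0.706 -0.413  0.503]
0.017839986893002403 [-1.62   0.439  0.732] [-0.025  0.206  0.008] 5.8583
0.017756347460382314 [-0.388 -0.472 -2.197] [ 0.065  0.002 -0.014] 6.7583
```

View pics/m2.png

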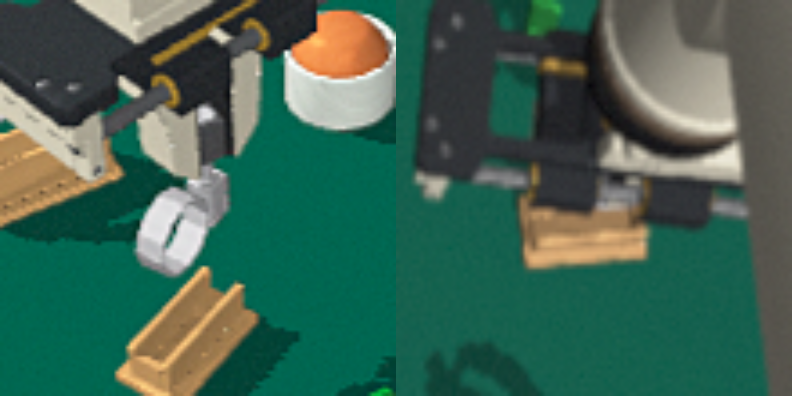

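The clamp is out of the stand and hangs upright from the knob, with the band at scene crop (172,235). Next I'll plan and check the carry to a point out along the stub axis.

```bash
cat > path.py <<'E'
from plan import *
a=.2
q=np.array([.706,.311,-1.251,2.409,1.36,.376,-.019]); Qp={}
for x,z in ((0,0),(.01,0),(.02,0),(.03,0),(.04,0),(.06,0),(.09,.0),(.1,.06)):
    q,e=ik(d(x,z),toolrot(C,a),q,1e-3); Qp[x,z]=(q,e)
E
python3 - <<'E'
from path import *
for k,v in Qp.items(): print(k,*v)
q0=np.array(manip.current_q())
def chk(qa,qb):
    for s in np.linspace(0,1,9): x,T=fk(qa+(qb-qa)*s); print(x,T[:,2])
qu,e=ik(np.array(manip.current_tool_pos())+[0,0,.1],R.from_quat(manip.current_tcp_rot()),q0,1e-3); print(e,qu)
chk(qu,Qp[.1,.06][0])
E
```

```text
(0, 0) [ 0.706  0.311 -1.251  2.409  1.36   0.377 -0.019] 3.852750332166239e-09
(0.01, 0) [ 0.713  0.323 -1.262  2.387  1.324  0.393  0.026] 3.728511445499147e-07
(0.02, 0) [ 0.719  0.337 -1.273  2.365  1.293  0.411  0.065] 3.1448032825086545e-07
(0.03, 0) [ 0.722  0.351 -1.283  2.343  1.266  0.43   0.1  ] 2.6728248358422287e-07
(0.04, 0) [ 0.725  0.364 -1.291  2.321  1.242  0.449  0.132] 2.297761601771077e-07
(0.06, 0) [ 0.724  0.392 -1.304  2.277  1.203  0.487  0.188] 3.6736876626732345e-07
(0.09, 0.0) [ 0.714  0.431 -1.314  2.21   1.159  0.544  0.258] 4.155398150012246e-07
(0.1, 0.06) [ 0.99   0.253 -1.532  2.195  0.738  0.514  0.623] 3.414165405032693e-06
2.6443880535678834e-07 [ 0.579  0.528 -0.317  1.533  0.176  1.111  1.653]
[ 0.612 -0.257  0.208] [-0.001  0.001 -1.   ]
[ 0.618 -0.208  0.209] [ 0.054 -0.008 -0.998]
[ 0.621 -0.156  0.214] [ 0.118 -0.013 -0.993]
[ 0.621 -0.102  0.221] [ 0.188 -0.012 -0.982]
[ 0.617 -0.045  0.23 ] [ 0.26  -0.002 -0.966]
[0.606 0.013 0.239] [ 0.33   0.019 -0.944]
[0.588 0.072 0.246] [ 0.393  0.051 -0.918]
[0.561 0.13  0.25 ] [ 0.444  0.095 -0.891]
[0.526 0.185 0.248] [ 0.477  0.149 -0.866]
```

Run:
```python
from path import *
q0=np.array(manip.current_q())
qu,e=ik(np.array(manip.current_tool_pos())+[0,0,.1],R.from_quat(manip.current_tcp_rot()),q0,1e-3)
for q in (qu,Qp[.1,.06][0],Qp[.09,0][0],Qp[.06,0][0]): manip.movej(q)
print(manip.current_clock(),manip.current_finger_gap(),manip.current_tool_pos(),d(.06))
ims=[]
for n in ('scene','top'):
    s=viewer.get_image(n); cv2.imwrite(f'pics/{n}3.png',s[:,:,::-1])
    c=proj(n,d(.03)-C.apply([0,.026,h])).astype(int); x,y=c-[33,40]; print(n,x,y); ims.append(cv2.resize(s[y:y+75,x:x+66],(396,450),interpolation=cv2.INTER_CUBIC))
cv2.imwrite('pics/m3.png',np.hstack(ims)[:,:,::-1])
Cc=d(.06)-C.apply([0,.026,h-.0188])
for nm,P in (("ring front",Cc+C.apply([.007,0,0])),("tube end",seat+C.apply([.029,0,0]))): print(nm,proj('scene',P),proj('top',P))
```

```text
9.725 0.01762021522571679 [0.521 0.183 0.176] [0.521 0.184 0.176]
scene 320 163
top 181 215
ring front [363.668 191.395] [207.166 241.285]
tube end [349.072 196.682] [214.463 259.646]
```

View pics/m3.png

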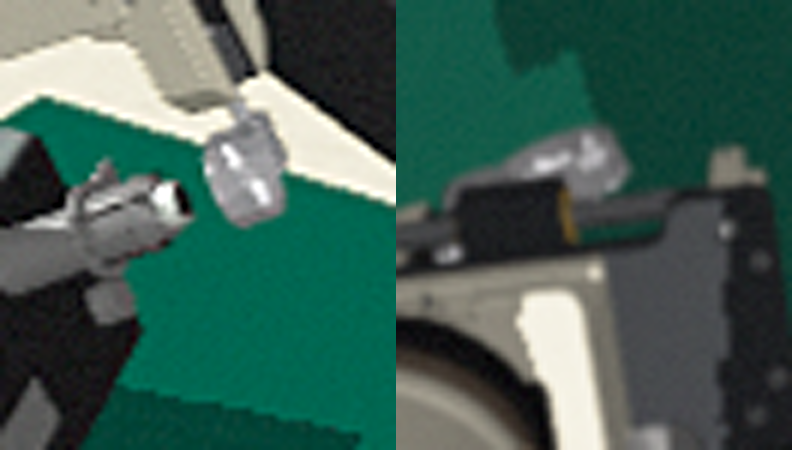

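The clamp is at scene crop (245,175), just off the tube end at crop (175,198). In the top view its upper arc spans crop (445..630,125..). I'll compare these silhouette limits with the prediction.

Run:
```python
from path import *
p=np.array(manip.current_tool_pos()); T=R.from_quat(manip.current_tcp_rot()); Ct=R.from_matrix(np.c_[C.as_matrix()])
# actual clamp frame implied by tool
A=toolrot(C,a); Cact=T*A.inv()*C
cc=p+T.apply([0,0,-.0188])-Cact.apply([0,.026,h])
print("centre in stub frame mm",C.inv().apply(cc-seat)*1e3)
th=np.linspace(0,2*np.pi,200)
ring=np.array([[x,.019*np.cos(t),.019*np.sin(t)] for x in(-.007,.007) for t in th]); W=cc+Cact.apply(ring)
for n,(x,y,w,hh) in (('scene',(350,178,22,30)),('top',(180,228,48,24))):
    pr=np.array([proj(n,P) for P in W]); print(n,"pred min",pr.min(0),"max",pr.max(0))
    im=cv2.imread(f'pics/{n}3.png'); s=cv2.cvtColor(im,cv2.COLOR_BGR2HSV)[:,:,1]
    sub=s[y:y+hh,x:x+w].astype(int)
    print("cols",x,"rows",y); np.set_printoptions(linewidth=250); print(sub)
```

```text
centre in stub frame mm [61.888 -0.639  0.847]
scene pred min [354.55  182.885] max [368.227 200.911]
cols 350 rows 178
[[ 31  32  34  34  27  32  34  30  39  17  23  19  23  20  20  20  24  26  38  31 105  38]
 [ 34  31  30  30  36  36  31  33  38  20  27  32  21  21  23  22  20  20  20  16  41  33]
 [ 37  35  30  33  25  38  40  30   2   5   4  29  23  22  22  25  22  21  22  21  23  40]
 [ 37  37  36  34  36  33  22  28  23  12  12  14  29  16  34  28  24  22  20  22  24  23]
 [ 19  31  26  21  21  19  17  21  37   8   4   8   9  13  14  31  20  23  22  20  21  20]
 [ 21  20  19  20  21  20  22  22  16   3   6   4   5   7   7  32  26  21  21  21  20  22]
 [ 22  21  21  21  23  21  35  29  11   4   5   5   4  11  10  16  29  21  20  21  21  21]
 [ 22  16  19  19  29  16   6   2   4  12   2  19   0   2   2   6  36  23  24  19  21  20]
 [ 81  72  36  24  27   8   8   6   8   7   4   5   5   3   7  20  19  34  24  20  23  21]
 [255 255 143  94  20   6   7   4   4   9   5  10   5   9   5   9   4  33  28  23  21  21]
 [255 255 255 215  11   5   7   2   0   4   6   7   5   2   3   6   6 
[... 1313 characters left out ...]
255 255 255 255 255 255 255 255 255 255 255 255 255 255 255 255 255 255]
 [255 255 255 255 255 255 255 255 255 255 255 255 255 255 255 255 255 255 255 255 255 255]
 [255 255 255 255 255 255 255 255 255 255 255 255 255 255 255 255 255 255 255 255 255 255]
 [255 255 255 255 255 255 255 255 255 255 255 255 255 255 255 255 255 255 255 255 255 255]
 [255 255 255 255 255 255 255 255 255 255 255 255 255 255 255 255 255 255 255 255 255 255]]
top pred min [197.045 236.004] max [219.735 251.846]
cols 180 rows 228
[[202 186 206 ... 191 191 188]
 [206 210 214 ... 183 186 214]
 [191 204 184 ... 185 222 190]
 ...
 [168 124  78 ...  12  10  22]
 [ 60  32  30 ...  10  13  22]
 [ 24  25  26 ...  37  24  26]]
```

Run:
```python
from path import *
print(manip.current_tool_pos()-d(.06), manip.current_clock())
cc=seat+C.apply([.062,0,0]); J=[];b=np.array([-1.15,-.9,.3,-.2])
for n in('scene','top'): J.append(np.array([(proj(n,cc+C.apply(e)*1e-3)-proj(n,cc)) for e in np.eye(3)]).T)
J=np.vstack(J); s=np.linalg.lstsq(J,b,rcond=None); print("delta in stub frame mm",s[0],"resid px",J@s[0]-b)
# stub end check px in both views
im=cv2.imread('pics/scene0.png'); print(im[188:206,338:356].min(2)); im=cv2.imread('pics/top0.png'); print(im[253:268,206:226].min(2))
```

```text
[ 0.001 -0.     0.002] 9.825
delta in stub frame mm [ 0.357 -1.478  3.356] resid px [ 0.501 -0.134  0.253  0.337]
[[  0   0   0   0   0   0   0   0   0   0   0   0   0   0   0   0   0  48]
 [ 20   0   0   0   0   0   0   0   0   0   0   0   0   0   0   0   0   0]
 [ 71   7   0   0   0   0   0   0   0   0   0   0   0   0   0   0   0   0]
 [ 86  48   0   0   0   0   0   2   0   0   0   0   0   0   0   0   0   0]
 [ 86  66   2  28  58  60  57  39  38   0   0   0   0   0   0   0   0   0]
 [ 93  71  45  78  84  84  82  78  72  82 116  72   1   0   0   0   0   0]
 [ 76  76  82 140 160 164 115  87 126 255 243  39   7   0   0   0   0   0]
 [ 81  82 130 159 122  93 100 110 255 255 225  47   7  20   0   0   0   0]
 [143 174 159 117  59  68  78 163 255 255 225 101   0  12   0   0   0   0]
 [ 74  42 102 134 144 127 112 106 179 202 232 141   0  25   0   0   0   0]
 [111 134 136 134 139 138 145 116 142 186 206 149  52  41  32   0   0   0]
 [138 140 135 128 125 131 131 129 144 173 180 172 152 128  59   0   0   0]
 [132 125 123 118 112 112 109 111  98 111 141 134  98  48   0   0   0   0]
 [118 114 1
[... 940 characters left out ...]
  15  14
   17  16]
 [ 18  12  31  76  89  93 106 129 145 191 217 203 147  88  63  48  28  21
   15  10]
 [ 17  13  31  83 112 124 130 136 141 149 181 183 131  83  76  70  54  35
   20  16]
 [ 14  15  20  60 101 119 131 134 134 128 124 129 103  71  68  80  74  57
   31  13]
 [ 11  13  26  58  92 110 115 117 111 100  89 109 103  62  50  78  83  76
   49  18]
 [ 16  14  28  55  69  81  91  85  81  82  87 113 119  88  54  80  87  78
   48  17]
 [ 14  15  29  42  50  66  73  78  84  84  88 107 122 111  82  84  92  85
   54  22]
 [  7  11  29  27  37  63  73  77  83  83  86  89 115 121 108  95  95  92
   69  37]
 [ 15  28  31  29  38  61  75  79  82  88  87  89 104 117 116  87  85  92
   83  51]]
```

```bash
cat > ins.py <<'E'
from plan import *
a=.2
def act(): # clamp centre in stub frame (mm) from tool pose + tilt error deg
    p=np.array(manip.current_tool_pos()); T=R.from_quat(manip.current_tcp_rot()); Ca=T*toolrot(C,a).inv()*C
    return C.inv().apply(p+T.apply([0,0,-.0188])-Ca.apply([0,.026,h])-seat)*1e3, np.degrees((C.inv()*Ca).as_rotvec())
def F(): return C.inv().apply(manip.current_force())
def go(x,y=0,z=0,q=None):  # mm stub frame
    q0=np.array(manip.current_q()) if q is None else q
    p=seat+C.apply([x*1e-3,.026+y*1e-3,h+z*1e-3-.0188]); q,e=ik(p,toolrot(C,a),q0,1e-3); manip.movej(q); return e
E
python3 - <<'E'
from ins import *
manip.sleep(.2); print(*act(),F(),manip.current_wrist_torque(),manip.current_clock())
for x in (45,32,28,24,21):
    e=go(x,0.5,0); manip.sleep(.1); f=F(); print(x,round(e,5),*act(),f,manip.current_clock())
    if np.linalg.norm(f-[-1.5,0,-1.5])>8: break
s=viewer.get_image('scene'); cv2.imwrite('pics/scene4.png',s[:,:,::-1]); print(manip.current_finger_gap(),manip.current_q())
cv2.imwrite('pics/m4.png',cv2.resize(s[165:235,310:390],(640,560),interpolation=cv2.INTER_CUBIC)[:,:,::-1])
E
```

```text
[61.431 -0.237  0.326] [-0.02  -0.094 -0.041] [-0.064  0.602 -0.917] [-0.214  0.79   0.014] 10.025
45 0.0 [45.851  0.518  0.061] [ 0.001 -0.036  0.007] [ 0.687 -0.037 -0.278] 10.375
32 0.0 [32.929  0.536  0.028] [ 0.005 -0.038 -0.002] [ 0.016  0.202 -1.063] 10.725
28 0.0 [28.147  0.507  0.002] [ 0.001 -0.006  0.001] [-0.138 -1.093 -0.975] 11.075
24 0.0 [23.991  0.489  0.014] [-0.003 -0.001  0.007] [-0.79  -0.122 -0.652] 11.425
21 0.0 [20.836  0.621 -0.008] [0.011 0.011 0.007] [-0.972  0.108 -0.693] 11.775
0.017175891227399886 [ 0.719  0.34  -1.276  2.363  1.292  0.415  0.066]
```

View pics/m4.png

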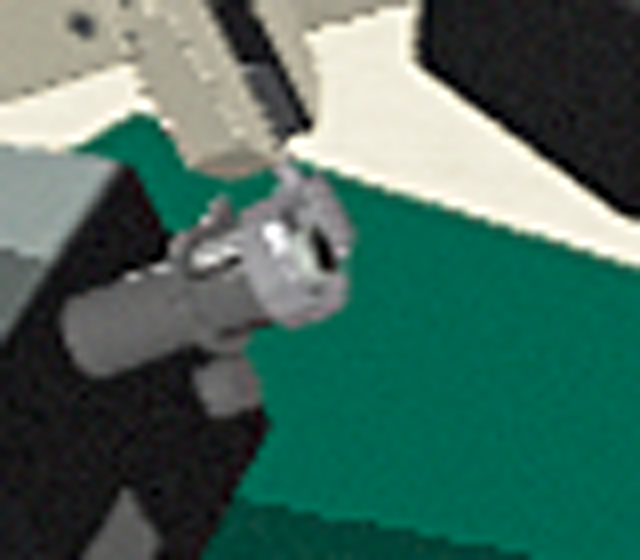

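The band now encircles the tube end (crop (315,245)) with no contact force. I'll push on over the barb with force feedback.

Run:
```python
from ins import *
y,z=.5,0.
for x in (18.5,16.5,14,11,8,5,3,1.5,.5,-.5,-1.5,-2.5):
    e=go(x,y,z); f=F()-[-.9,0,-.7]; print(x,round(y,2),round(z,2),round(e,5),*act(),f,round(manip.current_clock(),2))
    if f[0]>12: print("contact"); break
    if np.linalg.norm(f[1:])>4: y+=np.clip(f[1]*.08,-.6,.6); z+=np.clip(f[2]*.08,-.6,.6)
print(manip.current_finger_gap(),manip.current_q(),manip.current_wrist_torque())
```

```text
18.5 0.5 0.0 0.0 [18.289  0.499  0.005] [-0.003  0.01   0.009] [ 0.867  0.84  -0.219] 12.07
16.5 0.5 0.0 0.0 [16.329  0.469  0.005] [-0.006  0.008  0.01 ] [-0.531  0.372 -0.728] 12.32
14 0.5 0.0 0.0 [13.725  0.447  0.001] [-0.009  0.016  0.01 ] [-0.233 -0.31  -0.857] 12.57
11 0.5 0.0 0.0 [10.617  0.386 -0.003] [-0.014  0.022  0.011] [-0.168 -0.387  0.096] 12.82
8 0.5 0.0 0.0 [ 7.681  0.381 -0.001] [-0.014  0.018  0.006] [ 0.579  0.463 -0.453] 13.07
5 0.5 0.0 0.0 [ 4.665  0.408 -0.   ] [-0.012  0.019  0.013] [ 1.443 -0.38   0.079] 13.32
3 0.5 0.0 0.0 [2.823 0.457 0.001] [-0.006  0.01   0.004] [ 0.538  0.4   -0.21 ] 13.57
1.5 0.5 0.0 0.0 [2.079 0.527 0.05 ] [ 0.001 -0.044  0.005] [1.329 0.252 0.87 ] 13.82
0.5 0.5 0.0 0.0 [1.588 0.455 0.09 ] [-0.008 -0.079 -0.004] [ 4.247 -0.653  1.356] 14.07
-0.5 0.5 0.0 0.0 [1.033 0.467 0.131] [-0.01  -0.111 -0.003] [ 7.517 -0.861  1.687] 14.32
-1.5 0.5 0.0 0.0 [0.063 0.918 0.098] [ 0.045 -0.114  0.003] [8.126 0.469 1.443] 14.57
-2.5 0.5 0.0 0.00069 [-3.706  0.195 -0.696] [ 0.106  0.164 -0.173] [ 4.835 -0.86  -7.61 ] 15.0
0.015707240905528278 [ 0.856  0.612 -1.532  2.412  1.512  0.699 -0.084] [-0.055 -0.19  -0.135]
```

Run:
```python
from ins import *
manip.sleep(.1); print(*act(),F(),manip.current_wrist_torque(),manip.current_finger_gap(),manip.current_clock())
ims=[]
for n in ('scene','top'):
    s=viewer.get_image(n); cv2.imwrite(f'pics/{n}5.png',s[:,:,::-1]); c=proj(n,seat+C.apply([0,.01,.015])).astype(int); x,y=np.maximum(c-[30,35],0); ims.append(cv2.resize(s[y:y+70,x:x+60],(396,462),interpolation=cv2.INTER_CUBIC))
cv2.imwrite('pics/m5.png',np.hstack(ims)[:,:,::-1])
```

```text
[-3.624  0.068 -0.518] [ 0.036  0.147 -0.1  ] [ 3.16  -0.958 -9.36 ] [ 0.04  -0.144 -0.093] 0.01569232568577382 15.1
```

View pics/m5.png

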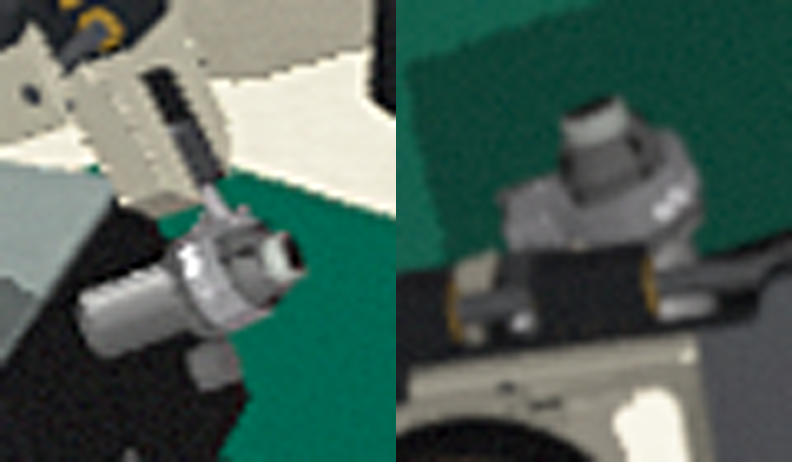

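The band is on the seat against the shoulder, at scene crop (215,270). The last step overshot with the tool and dragged the knob back in the grip, so I'll release, re-centre and regrasp at the contact position before turning.

Run:
```python
from ins import *
qh=np.array([.706,.311,-1.251,2.409,1.36,.377,-.019])
effector.open_jaws(); manip.sleep(.2); print(F(),manip.current_clock())
print(go(2,.3,0,qh)); manip.sleep(.1); print(*act(),F())
effector.close(40); print(manip.current_finger_gap(),*act(),F(),manip.current_wrist_torque(),manip.current_clock())
e=go(1.2,.3,0); manip.sleep(.1); print(*act(),F(),manip.current_wrist_torque(),manip.current_finger_gap(),manip.current_q(),manip.current_clock())
```

```text
[-0.062  0.47  -0.061] 16.6667
7.852347373078623e-08
[ 1.273  0.466 -0.197] [0.004 0.07  0.038] [-0.447  0.6   -0.349]
0.01580267963177142 [2.069 0.25  0.01 ] [-0.005 -0.005 -0.002] [-0.072 -0.169  0.019] [-0.143  0.576 -0.027] 18.3583
[1.814 0.284 0.042] [-0.003 -0.043 -0.001] [ 2.587 -0.444 -0.212] [-0.094  0.04  -0.05 ] 0.015595945909005527 [ 0.706  0.312 -1.252  2.406  1.356  0.379 -0.014] 18.7083
```

Run:
```python
from ins import *
q=np.array(manip.current_q()); q7=q[6]
for dq in (.5,1,1.5,1.9,2.2,2.38):
    t=q.copy(); t[6]=q7-dq; manip.movej(t); w=np.array(manip.current_wrist_torque()); T=R.from_quat(manip.current_tcp_rot())
    print(dq,round(q7-manip.current_q()[6],3),F(),"tool torque",T.inv().apply(w),manip.current_finger_gap(),round(manip.current_clock(),2))
p=np.array(manip.current_tool_pos()); print(C.inv().apply(p-d(0))*1e3)
```

```text
0.5 0.497 [ 2.354 -0.528  0.008] tool torque [ 0.03   0.035 -0.046] 0.015884095175106725 19.26
1 0.996 [4.852 1.188 0.922] tool torque [-0.444  0.019 -0.022] 0.0161129692695416 19.81
1.5 1.497 [5.157 1.787 3.43 ] tool torque [-0.71   0.369  0.006] 0.015935363864995063 20.36
1.9 1.898 [6.205 0.48  5.49 ] tool torque [-0.723  0.599  0.027] 0.01622017818575701 20.82
2.2 2.198 [5.917 0.474 6.347] tool torque [-0.537  0.797  0.049] 0.01580318203567059 21.22
2.38 2.378 [6.06  1.448 7.866] tool torque [-0.54   0.84   0.071] 0.01567984327508389 21.51
[4.159 0.986 0.391]
```

```bash
cat > re.py_ <<'E'
E
rm re.py_
python3 - <<'E'
from ins import *
q1=.2+2.385
def goa(x,y,z,aa,q0):
    q,e=ik(seat+C.apply([x*1e-3,.026+y*1e-3,h+z*1e-3-.0188]),toolrot(C,aa),q0,1e-3); return q,e
q=np.array(manip.current_q())
effector.open_jaws(); manip.sleep(.1)
p=C.inv().apply(np.array(manip.current_tool_pos())-d(0))*1e3; print("open",p,F(),manip.current_clock())
qa,e=goa(3,.6,0,q1,q); print(e,qa-q)
ups=[qa]
for z in (15,30,42): u,e=goa(3,.6,z,q1,ups[-1]); ups.append(u); print(z,e,u)
a2=q1-np.pi
downs=[]; u=ups[-1].copy(); u[6]+=np.pi
for z in (42,30,15,0): u,e=goa(3,.6,z,a2,u); downs.append(u); print(z,e,u)
if all(abs(x[6])<2.57 for x in ups+downs):
    for x in ups+downs: manip.movej(x)
    manip.sleep(.1); p=C.inv().apply(np.array(manip.current_tool_pos())-d(0))*1e3; print(p,F(),manip.current_clock())
E
```

```text
open [1.808 0.289 0.041] [-0.403  0.727 -1.186] 22.875
3.7396366517358794e-08 [-0.     0.003 -0.    -0.001 -0.008  0.003  0.   ]
15 1.0522623716416394e-06 [ 0.821  0.283 -1.365  2.407  1.235  0.378 -2.286]
30 8.301424802134175e-07 [ 0.973  0.282 -1.523  2.409  1.149  0.402 -2.2  ]
42 1.2098663435561465e-05 [ 1.074  0.086 -1.532  2.411  0.647  0.254 -1.738]
42 6.196931779103154e-08 [ 1.074  0.085 -1.531  2.411  0.644  0.253  1.406]
30 3.0549630217793995e-06 [ 0.825  0.128 -1.307  2.41   0.86   0.26   1.192]
15 2.7440296233537746e-06 [ 0.658  0.179 -1.159  2.409  1.074  0.271  0.984]
0 2.1812879927420096e-06 [ 0.558  0.23  -1.071  2.405  1.257  0.288  0.812]
[3.09  0.879 0.573] [-0.059  0.54   0.348] 27.9833
```

Run:
```python
from ins import *
P=lambda: C.inv().apply(np.array(manip.current_tool_pos())-d(0))*1e3
effector.close(50); print(manip.current_finger_gap(),P(),F(),manip.current_wrist_torque(),manip.current_clock())
q=np.array(manip.current_q()); a2=.2+2.385-np.pi
t,e=ik(seat+C.apply([.002,.0266,h-.0188]),toolrot(C,a2),q,1e-3); print(e,t-q); manip.movej(t); print(P(),F())
for dq in (.15,.3,.4,.47):
    u=t.copy(); u[6]-=dq; manip.movej(u); w=np.array(manip.current_wrist_torque()); T=R.from_quat(manip.current_tcp_rot())
    print(dq,t[6]-manip.current_q()[6],P(),F(),"tq",T.inv().apply(w),manip.current_finger_gap(),round(manip.current_clock(),2))
```

```text
0.016065116423602435 [3.021 0.601 0.002] [-0.17   0.097 -0.347] [-0.124  0.609 -0.02 ] 29.15
6.627472210413864e-08 [-0.002 -0.001  0.002  0.002  0.005 -0.002 -0.006]
[2.838 0.59  0.05 ] [ 2.85  -0.305 -2.005]
0.15 0.14650745868493498 [2.84  0.646 0.074] [ 3.14   0.457 -0.867] tq [ 0.14  -0.22   0.035] 0.015863192798386005 29.67
0.3 0.29403150108957266 [2.807 0.716 0.065] [ 5.039 -0.211 -0.522] tq [ 0.112 -0.442  0.077] 0.015562583434387057 29.93
0.4 0.3940219932595978 [2.761 0.733 0.068] [ 4.972  0.932 -1.939] tq [ 0.11  -0.654  0.056] 0.015536229342588416 30.18
0.47 0.4651592466613136 [2.773 0.782 0.072] [ 5.199 -0.057 -1.689] tq [ 0.105 -0.704  0.097] 0.01579971806019248 30.43
```

Run:
```python
from ins import *
P=lambda: C.inv().apply(np.array(manip.current_tool_pos())-d(0))*1e3
q=np.array(manip.current_q()); 
for dq in (.06,.12,.18):
    u=q.copy(); u[6]-=dq; manip.movej(u); manip.sleep(.1); w=np.array(manip.current_wrist_torque()); T=R.from_quat(manip.current_tcp_rot())
    print(dq,q[6]-manip.current_q()[6],F(),"tq",T.inv().apply(w),manip.current_finger_gap(),manip.current_tau()[6],round(manip.current_clock(),2))
# stiffness test: small lateral nudges
b=P()
for ax in ([2,0,0],[0,1.5,0]):
    p=np.array(manip.current_tool_pos()); t,e=ik(p+C.apply(np.array(ax)*1e-3),R.from_quat(manip.current_tcp_rot()),u,1e-3); manip.movej(t); manip.sleep(.1); print(ax,P()-b,F()); manip.movej(u); manip.sleep(.1); print(P()-b,F())
print(manip.current_clock())
```

```text
0.06 0.0568809889183432 [ 3.681  0.227 -0.718] tq [ 0.011 -0.414 -0.045] 0.015812591773585686 0.012847166508436203 30.78
0.12 0.11786204415637594 [ 4.791  0.356 -1.442] tq [ 0.015 -0.4    0.033] 0.015622775628422918 0.03110763500444591 31.13
0.18 0.17810758610280467 [ 3.375  0.56  -1.337] tq [-0.03  -0.437  0.01 ] 0.015563171830318348 0.022016738075762987 31.48
[2, 0, 0] [ 0.383  0.002 -0.103] [-2.483  0.456  4.174]
[ 0.187 -0.053 -0.007] [ 0.45   0.364 -0.999]
[0, 1.5, 0] [ 0.192  0.18  -0.06 ] [ 1.106 -4.63  -0.809]
[ 0.119  0.065 -0.002] [ 2.208 -1.463 -2.328]
32.8833
```

The nudges barely moved the knob, so the band is gripping the stub. I'll release, retract and look.

Run:
```python
from ins import *
effector.open_jaws(); manip.sleep(.1); print(F(),manip.current_clock())
T=R.from_quat(manip.current_tcp_rot()); p=np.array(manip.current_tool_pos()); q=np.array(manip.current_q()); L=[]
for z in (15,30,42): q,e=ik(p+C.apply([0,0,z*1e-3]),T,q,1e-3); L.append(q); print(e,q)
for q in L: manip.movej(q)
q,e=ik(fk(q)[0]+np.array([.06,-.02,.12]),T,q,1e-3); x=fk(q)[0]; print(e,x)
manip.movej(q)
qs=manip.solve_ik([.55,-.12,.33],[0.126,.992,0,0])
if qs is not None: manip.movej(qs)
print(manip.current_clock())
ims=[]
for n in ('scene','top'):
    s=viewer.get_image(n); cv2.imwrite(f'pics/{n}6.png',s[:,:,::-1]); c=proj(n,seat+C.apply([0,.01,.02])).astype(int); x,y=np.maximum(c-[25,29],0); ims.append(cv2.resize(s[y:y+58,x:x+50],(396,460),interpolation=cv2.INTER_CUBIC))
cv2.imwrite('pics/m6.png',np.hstack(ims)[:,:,::-1])
C0=seat+C.apply([.002,0,0])
for P in ([0,.026,.049],[0,.026,.038]): print(proj('scene',C0+C.apply(P)),proj('top',C0+C.apply(P)))
```

```text
[ 0.109  0.263 -0.261] 34.2583
2.0058423129351727e-06 [ 0.683  0.188 -1.188  2.41   1.1    0.28   0.316]
1.9205161011930633e-06 [ 0.891  0.163 -1.387  2.411  0.953  0.289  0.463]
0.00032751770512931235 [ 1.076  0.082 -1.532  2.412  0.636  0.25   0.769]
6.313195901619635e-06 [0.514 0.144 0.304]
37.2333
[332.588 177.61 ] [203.851 286.924]
[334.711 181.664] [204.409 284.519]
```

View pics/m6.png

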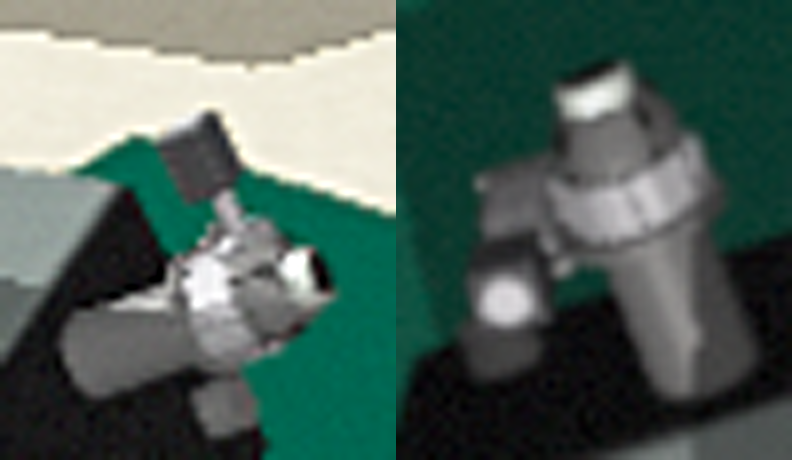

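The clamp sits squarely at the shoulder with the band tight around the seat (scene crop (215,310)). Its knob points up (scene crop (200,155), top crop (505,290)), the housing is over the ledge, and the robot is clear.

```bash
python3 -c "
from bench import manip
print(manip.hand_in(), manip.current_clock())"
```

```text
the job is handed in; nothing more can be done
the job is handed in; nothing more can be done
```

I fitted the clamp knob-up on the slanting stub, square against the shoulder with its housing at the ledge, turned the knob clockwise to an estimated 3.2 rad (snug from 2.8), let go and handed in with the robot clear at about 37 s; the angle is inferred from wrist travel, because knob torque never rose clearly, but the band held firm when nudged.

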